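Wedge the sprung catch open and take out the vial

ROBOT

A 6-joint arm with a two-finger parallel gripper is mounted at the origin on a cart in front of the work surface, level with it; the furniture and walls round the work are solid. World frame = base frame: x ahead of the robot, y to its left, z up, the work surface at z = 0. Lengths are in m, angles in degrees, forces in N, time in s.
With the tool pointing down it reaches from about 0.25 to 0.85 m from the base axis. Payload 12.5 kg.
Tool frame: the origin (TCP) lies on the centre line of the jaws, within the pads' length; the fingertips stand ctrl.tip_reach ahead of it and the grasp point (between the pads) is the TCP (ctrl.tip_reach is the distance from the TCP to the fingertips, in m); z points along the fingers, y is the line along which they close (so a half turn about z gives the same grasp; the last joint's range is limited). The gripper opens to 93 mm and grips with 3 to 60 N. Pads are 15 mm wide; open, the fingers measure 128 mm over their backs; the gripper's body (75 mm by 188 mm) begins 65 mm behind the grasp point.
Start: joints at [-73.488, 20.094, 94.641, -0, 65.266, -4.847], TCP at [0.2, -0.512, 0.238] pointing down, gripper open.
Joint ranges: [-157.81, 157.81], [-45, 120.19], [0.68, 151.7], [-89.99, 269.99], [4.06, 180], [-164.3, 164.3]. Speed limits (degrees/s): [127.2, 127.2, 159.86, 180, 180, 180].

INTERFACE

Orientations are given as [roll, pitch, yaw] about the fixed x, y, z axes, in that order (R = Rz(yaw) Ry(pitch) Rx(roll)).
In Python, from cell import ctrl, eyes gives the robot as it stands.
- The arm moves only by the tool step_arm, never from a script. Its arguments are lists of equal length, an entry for each row: "slide": the shift along the tool's x, y, z in units of 500 mm (1.0 is 500 mm), a list of three; "roll": the turn about the tool's z in units of pi/2 rad (1.0 is pi/2 rad); "fingers": the opening, from 0 (shut) to 1 (fully open). In form: {"slide": [[x, y, z], ...], "roll": [roll, ...], "fingers": [fingers, ...]}. A call has 1 to 8 rows; each row is the pose to reach, as a shift and turn from the pose commanded when the call began, along the tool's axes at that moment; what a row does not reach only later rows make up. A row lasts 1/12 s, in which the tool goes at most 41.7 mm and 7.16 degrees, less where a joint would pass 70% of its speed; a pose out of reach is approached as far as the arm can. A call with a number of a shift or a turn outside -1 to 1 is refused whole. A call with a gripper value outside its range is refused whole. The fingers move at their own pace and stop on an object; "newtons" is the grip in N (left out, the last holds). Time passes only in rows, so rows that repeat a pose let the fingers close. It gives the time, the measured TCP pose, the force, the opening and the grip force at its end, in the units of the state.
- ctrl.read_state(): the state, without advancing time (a new reading comes with each control period).
- eyes.get_image(name): name is "scene" or "top" or "wrist"; returns (picture, depth): 384x512x3 uint8, red, green, blue; 384x512 float32, m along the optical axis (not along the pixel's ray), 0 where there is no reading.
- eyes.camera_model(name): a dict with "fx", "fy", "cx", "cy" (pixels), "R" (3x3) and "t" (3): a world point X has camera coordinates R X + t. Camera axes: x right, y down, z forward; pixel columns grow to the right and rows downward; lengths in m; the calibration is good to about 2 mm. A picture is of the moment at which its call begins: read the wrist's pose just before it. camera_model takes no time and is no camera call; for the wrist camera it gives the pose at the moment of the call.
- ctrl.job_done(): hands the job in; it is judged then, once.
The state is a dict: "time_s": time; "joint_pos": joint angles; "joint_vel": joint speeds; "joint_efforts": joint torques, N m; "position": TCP position; "ee_rot": TCP orientation; "ft_force": force on the tool from outside, world axes, zero at the start; "moment": the same for the moment, N m; "finger_gap": finger opening in m; "finger_force": force on a finger pad.
Only numpy, scipy, OpenCV 4.12 (cv2) and the standard library are available. Lean on these libraries where they do the work, as an engineer would, in place of code of your own. Each camera call takes 0.05 s, during which the arm holds its last target. There are 200 camera calls.

TASK

The red-capped vial is locked in the clamp by a green sprung catch that reaches over its cap. Push the orange wedge fully down between the clamp's grey post and the green catch and let go, so that it holds the catch open, then lift out the vial and stand it upright on the middle of the blue stirrer's top, leaving the wedge in place.

Things in the scene. Friction and masses are not known exactly. Their poses are not given: they have to be found in the camera images.
- clamp: Vial clamp fixed to the worktop: base plate 137 x 180 mm, 12 mm thick, from 36 mm in front (-x) to 101 mm behind its origin (underside, z up). Its x is the way the green catch opens, away from the robot; y to the left. Pocket at x 0, y +50 mm: white block 50 x 50 mm, top at z = 36 mm, with a 31 mm round hole down to the plate (z = 12 mm), in which the vial stands.
- seat (a point): Seat of the wedge's underside, on the clamp's plate at clamp x +10, y -50, z +12 mm; axes as the clamp. Heights here are above the worktop. In front the fixed grey post (40 mm wide): face 15 mm from here up to 57 mm high, then leaning 9 mm forward up to 75 mm. Behind it the catch's ramp (30 mm wide). Both y ends are open for fingers; nothing round it is higher than 84 mm.
- catch (a joint): Green catch, a slide along clamp +x (m): 0 shut, stop at 0.028; sprung shut, 2.4 N at 0, 3.5 N at 0.018. Shut, its tongue (z 78 to 84 mm) covers the cap's back, as far as 4 mm behind the vial's axis; its ramp's face is 3 mm in front of the seat's centre to 36 mm high, then slopes back to 17 mm behind it at 75 mm. The wedge, pressed down there (2 to 8 N), slides it to 0.018: vial free.
- wedge: Orange plastic wedge block, 0.12 kg, standing loose on its narrow foot: 30 mm in its x, 36 mm in its y, 90 mm tall; the lowest 12 mm taper in x to a 20 mm foot. Origin at the centre of its underside, z up. The same after a half turn. Seated, its x lies along the clamp's x and its top is 102 mm above the worktop. Grip it across its y (36 mm), near the top.
- vial_red: Closed glass vial with a red screw cap, 27 mm diameter, 64 mm tall, 0.02 kg, upright in the clamp's pocket, standing 40 mm out of the white block. Origin at the centre of its underside, z up.
- stirrer_top (a point): Centre of the flat top, 45 mm above the worktop, of the small round blue stirrer (113 mm diameter, a black knob on its side), fixed to the worktop. z up.
There are look-alikes about, which are no part of the job. Leave any yellow look-alike of the vial_red alone.

How it is judged (in metres and radians):
On the way:
1. the wedge stands fully down in its seat, let go, and alone holds the catch open (z of wedge in the frame of clamp below 0.018 m and x of wedge in the frame of clamp between -0.005 and 0.025 m and y of wedge in the frame of clamp between -0.07 and -0.03 m and value of joint catch above 0.014 m and contact force between the fingers and wedge below 0.1 N), for 0.3 s.
At the end, for the whole second after the job is handed in: The red-capped vial stands at rest and upright (within 0.15 rad) on the stirrer's top, its axis within 30 mm of the stirrer's centre; the wedge is still down in its seat (underside no more than 18 mm above the worktop, within 20 mm of the seat along y) and holds the catch open by more than 14 mm (horizontal distance between vial_red and stirrer_top below 0.03 m and z of vial_red in the frame of stirrer_top between -0.006 and 0.007 m and angle between vial_red's own z axis and vertical below 0.15 rad and linear speed of vial_red below 0.02 m/s and z of wedge in the frame of clamp below 0.018 m and y of wedge in the frame of clamp between -0.07 and -0.03 m and value of joint catch above 0.014 m); the robot touches nothing.
It fails at once if the vial is tipped over (more than 0.7 rad) (angle between vial_red's own z axis and vertical above 0.7 rad).
It also fails if it takes over 54 s, if anything falls off the work surface, if the arm or the gripper's body presses on something with over 40 N, if the wrist force passes 120 N, or if a joint passes its speed limit or range.

## Working session

There is one attempt and no reset: what is moved stays moved. The work goes in short steps, Python scripts to look and compute and a tool call to move; the robot and the scene stay as the last step left them, time stands still between calls to the robot, and variables do not carry over. Pictures are saved under pics/ and viewed, at most 10 in all, crops included, and the job is handed in when it is done.

Besides the shell and the picture viewer there is one more tool, called after "Emit:" as name(argument=value, ...) on one line, values as JSON. step_arm: Moves the arm, as the interface text tells. Its arguments: {"type":"object","properties":{"slide":{"type":"array","items":{"type":"array","items":{"type":"number"}}},"roll":{"type":"array","items":{"type":"number"}},"fingers":{"type":"array","items":{"type":"number"}},"newtons":{"type":"number"}},"required":["slide","roll","fingers"]}

```bash
mkdir -p pics; ls; python3 - <<'E'
from cell import ctrl, eyes
import cv2, numpy as np
for n in ("scene","top"):
    p,d=eyes.get_image(n); m=eyes.camera_model(n)
    np.savez(f"pics/{n}0.npz",p=p,d=d,**m)
    cv2.imwrite(f"pics/{n}0.png",p[:,:,::-1]); print(n,m["fx"],np.round(-m["R"].T@m["t"],3))
s=ctrl.read_state(); print(s["time_s"],s["position"],s["ee_rot"],s["finger_gap"],ctrl.tip_reach)
E
```

```text
pics
scene 410.01051908865855 [-0.437  0.42   0.55 ]
top 446.52269693326883 [0.296 0.007 1.064]
0.1 [ 0.20026961 -0.51195253  0.23719228] [-1.79943912e+02 -4.17420869e-03  2.13607607e+01] 0.09300277626357385 0.019
```

View pics/scene0.png

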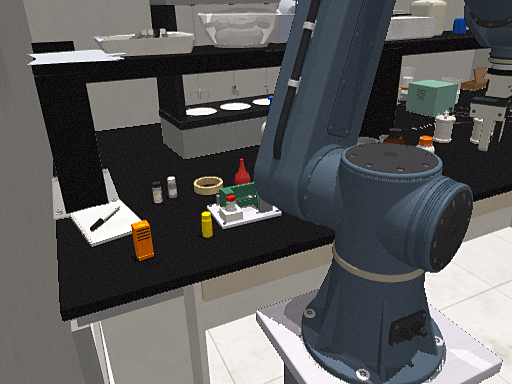

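View pics/top0.png

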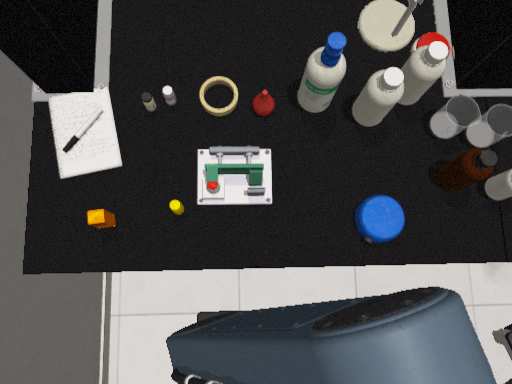

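The scene view shows an orange block (143,240), a yellow vial (207,224), a red-capped vial in the clamp (231,200) and a red flask (242,172). The top view shows the orange block (100,218), yellow vial (177,207), clamp with red cap (212,186), blue disc (380,218), red flask (264,103) and a blue bottle cap (333,45).

Candidates (top view):
- **Vial:** red cap in the clamp (212,186), not the yellow vial (177,207) or the red flask (264,103).
- **Wedge:** orange block (100,218), not the orange cap at scene (426,143).
- **Stirrer:** blue disc (380,218), not the bottle cap (333,45).

I'll check these in one close crop.

```bash
cat > h.py <<'E'
import numpy as np, cv2
def ray(m,u,v,z):
    C=-m["R"].T@m["t"]; d=m["R"].T@np.array([(u-m["cx"])/m["fx"],(v-m["cy"])/m["fy"],1.])
    return C+d*(z-C[2])/d[2]
def pts3(m,mask,d):
    v,u=np.nonzero(mask&(d>0)); z=d[v,u]
    c=np.stack([(u-m["cx"])/m["fx"]*z,(v-m["cy"])/m["fy"]*z,z],1)
    return (c-m["t"])@m["R"]
def hsv(p): return cv2.cvtColor(p,cv2.COLOR_RGB2HSV)
def big(mask):
    cs,_=cv2.findContours(mask.astype(np.uint8),cv2.RETR_EXTERNAL,cv2.CHAIN_APPROX_NONE)
    return max(cs,key=cv2.contourArea)
def rect(m,cnt,z):
    q=np.array([ray(m,u,v,z)[:2] for u,v in cnt.reshape(-1,2)],np.float32)
    return cv2.minAreaRect(q)
E
python3 - <<'E'
from h import *
m=np.load("pics/top0.npz");p,d=m["p"],m["d"];h=hsv(p)
H,S,V=h[...,0].astype(int),h[...,1],h[...,2]
def win(u0,u1,v0,v1):
    w=np.zeros(H.shape,bool); w[v0:v1,u0:u1]=1; return w
pl=win(190,280,140,210)&(V>60); print("plate",rect(m,big(pl),0.012))
o=win(80,125,200,235)&(S>150)&(V>80)
P=pts3(m,o,d); print("wedge z",np.percentile(P[:,2],[5,50,95]))
zt=P[P[:,2]>0.085]; r=cv2.minAreaRect(zt[:,:2].astype(np.float32)); print("wedge top",len(zt),r, zt.mean(0))
b=win(345,415,190,250)&(H>100)&(H<130)&(S>120); print("stir",rect(m,big(b),0.045),np.median(pts3(m,b,d),0))
e=cv2.fitEllipse(big(b)); print(e, ray(m,*e[0],0.045))
r_=win(200,225,175,200)&((H<8)|(H>172))&(S>150);u=np.argwhere(r_).mean(0);print("cap",u,ray(m,u[1],u[0],0.076),np.percentile(pts3(m,r_,d)[:,2],[5,50,95]))
g=win(195,280,155,195)&(H>50)&(H<90)&(S>100);print("green",rect(m,big(g),0.08))
a=cv2.resize(p[195:240,75:195],None,fx=6,fy=6,interpolation=2);c=cv2.resize(p[140:210,190:280],None,fx=5,fy=5,interpolation=2)
k=np.zeros((270+350,720,3),np.uint8)[:600+20];k[:270,:720]=a;k[270:620,:450]=c
cv2.imwrite("pics/crop1.png",k[:600,:,::-1])
E
```

```text
plate ((0.5445940494537354, 0.014669269323348999), (0.18162572383880615, 0.14649827778339386), 88.84841918945312)
wedge z [0.00254696 0.08742216 0.09260126]
wedge top 236 ((0.43839237093925476, 0.31734806299209595), (0.029886655509471893, 0.03672891482710838), 7.068965435028076) [0.43814107 0.3164995  0.090351  ]
stir ((0.42575767636299133, -0.3196493685245514), (0.11725932359695435, 0.1155131384730339), 86.1200942993164) [ 0.4264742  -0.32120649  0.04422987]
((379.34979248046875, 218.02621459960938), (47.8507080078125, 50.4573860168457), 101.49956512451172) [ 0.42608455 -0.32026208  0.045     ]
cap [184.66666667 211.91666667] [0.50586113 0.06488556 0.076     ] [0.07264326 0.07641318 0.07968818]
green ((0.5287911891937256, 0.01565881073474884), (0.12923938035964966, 0.046496011316776276), 89.01543426513672)
```

View pics/crop1.png

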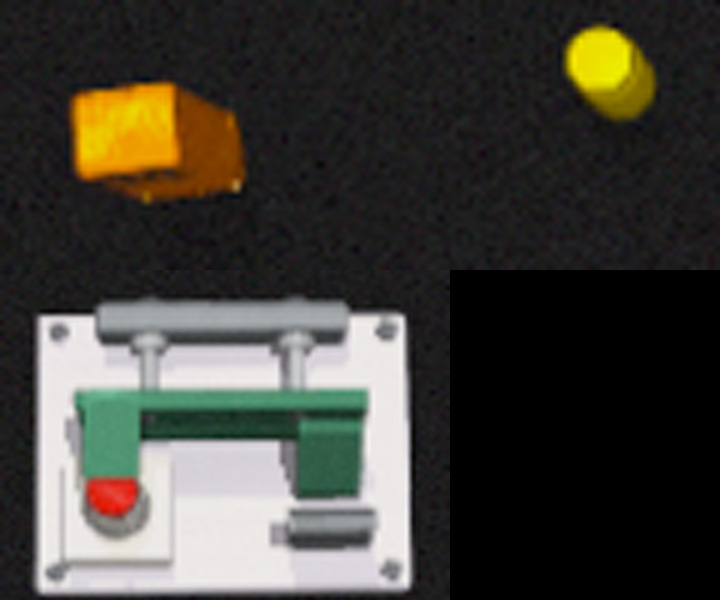

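The crop confirms the choices: a plain orange block with a 30x37 mm top at crop (125,135), and the red cap (112,495) with the green tongue over its back. The slot between the green ramp (330,460) and the grey post (330,528) is empty.

```bash
cat > go.py <<'E'
import sys, numpy as np
from scipy.spatial.transform import Rotation as Rn
from cell import ctrl
def go(x,y,z,yaw,s=None):
    s=s or ctrl.read_state(); R=Rn.from_euler("xyz",s["ee_rot"],degrees=True).as_matrix()
    d=R.T@(np.array([x,y,z])-s["position"])/0.5
    dy=(yaw-s["ee_rot"][2]+90)%180-90
    print("to",(x,y,z,yaw),"slide",np.round(d,4),"roll",round(-dy/90,4),"rows",np.linalg.norm(d)*12, abs(dy)/7.16)
if __name__=="__main__":
    a=list(map(float,sys.argv[1:]))
    for i in range(0,len(a),4): go(*a[i:i+4])
E
python3 go.py 0.36 0 0.26 0  0.438 0.317 0.2 7
```

```text
to (0.36, 0.0, 0.26, 0.0) slide [ 0.6705 -0.8373 -0.0447] roll 0.2373 rows 12.882644244043906 2.983346473370709
to (0.438, 0.317, 0.2, 7.0) slide [ 1.0467 -1.3708  0.0758] roll 0.1596 rows 20.71606398172008 2.0056928420857925
```

Emit:
step_arm(slide=[[0.67,-0.837,-0.045],[0.67,-0.837,-0.045],[0.67,-0.837,-0.045],[0.67,-0.837,-0.045],[0.67,-0.837,-0.045],[0.67,-0.837,-0.045],[0.67,-0.837,-0.045],[0.67,-0.837,-0.045]], roll=[0.237,0.237,0.237,0.237,0.237,0.237,0.237,0.237], fingers=[1,1,1,1,1,1,1,1])

```text
time_s: 0.77
position: [0.2993, -0.1923, 0.2516]
ee_rot: [-180.0, -0.0, -0.0]
ft_force: [1.1, 0.1, -0.1]
finger_gap: 0.0927
finger_force: 0.0
```

```bash
python3 go.py 0.36 0 0.26 0
```

```text
to (0.36, 0.0, 0.26, 0.0) slide [ 0.1213 -0.3847 -0.0167] roll -0.0001 rows 4.844558432375038 0.0012910616213148533
```

Emit:
step_arm(slide=[[0.115,-0.37,-0.016],[0.115,-0.37,-0.016],[0.115,-0.37,-0.016],[0.115,-0.37,-0.016],[0.115,-0.37,-0.016],[0.115,-0.37,-0.016],[0.115,-0.37,-0.016]], roll=[0,0,0,0,0,0,0], fingers=[1,1,1,1,1,1,1])

```text
time_s: 1.35
position: [0.3568, -0.0083, 0.2595]
ee_rot: [180.0, 0.0, 0.2]
ft_force: [-0.7, -0.4, 0.3]
finger_gap: 0.0928
finger_force: 0.0
```

```bash
python3 go.py 0.438 0.317 0.18 7; python3 - <<'E'
from cell import ctrl, eyes
import cv2, numpy as np
m=eyes.camera_model("wrist");p,d=eyes.get_image("wrist")
np.savez("pics/w1.npz",p=p,d=d,**m); cv2.imwrite("pics/w1.png",p[:,:,::-1]); print(-m["R"].T@m["t"],m["R"].round(2).tolist())
E
```

```text
to (0.438, 0.317, 0.18, 7.0) slide [ 0.165  -0.6499  0.1589] roll -0.0752 rows 8.268797948286753 0.9457399212631575
[ 0.43973913 -0.00757542  0.40539342] [[0.0, -1.0, -0.0], [-0.95, -0.0, 0.3], [-0.3, -0.0, -0.95]]
```

View pics/w1.png

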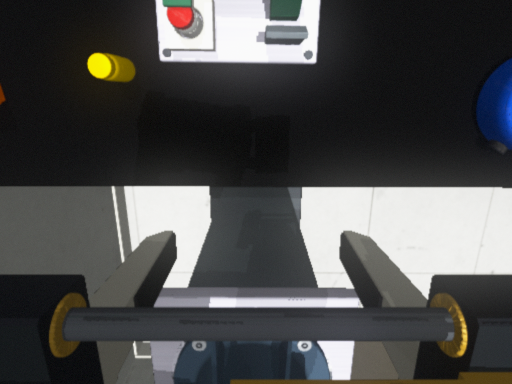

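The wrist view shows the clamp's plate with front corners at (160,62) and (317,62), and the red cap at (180,16). I'll refine the clamp's front edge from these and move on to the wedge.

```bash
python3 - <<'E'
from h import *
m=np.load("pics/w1.npz");p=m["p"];V=hsv(p)[...,2]
w=np.zeros(V.shape,bool);w[0:90,140:340]=1
c=big(w&(V>90)); 
r=cv2.minAreaRect(c); b=c.reshape(-1,2)
fr=[b[b[:,0]==u][:,1].max() for u in range(170,310)]; print(np.median(fr[:20]),np.median(fr[-20:]),b[:,0].min(),b[:,0].max())
for u,v in ((175,np.median(fr[:20])+.5),(305,np.median(fr[-20:])+.5),(b[b[:,1]==40][:,0].min()-.5,40),(b[b[:,1]==40][:,0].max()+.5,40)): print(u,v,ray(m,u,v,0.012).round(4))
E
```

```text
61.0 63.0 155 320
175 61.5 [0.4719 0.0867 0.012 ]
305 63.5 [ 0.4703 -0.0613  0.012 ]
157.5 40 [0.4941 0.1046 0.012 ]
317.5 40 [ 0.4948 -0.0741  0.012 ]
```

Emit:
step_arm(slide=[[0.16,-0.64,0.158],[0.16,-0.64,0.158],[0.16,-0.64,0.158],[0.16,-0.64,0.158],[0.16,-0.64,0.158],[0.16,-0.64,0.158],[0.16,-0.64,0.158],[0.16,-0.64,0.158]], roll=[-0.075,-0.075,-0.075,-0.075,-0.075,-0.075,-0.075,-0.075], fingers=[1,1,1,1,1,1,1,1])

```text
time_s: 2.07
position: [0.4362, 0.3057, 0.1812]
ee_rot: [180.0, 0.0, 6.7]
ft_force: [0.3, -1.8, 0.5]
finger_gap: 0.0927
finger_force: 0.0
```

```bash
python3 go.py 0.438 0.317 0.18 7
```

```text
to (0.438, 0.317, 0.18, 7.0) slide [ 0.0061 -0.0221  0.0023] roll -0.0038 rows 0.27602416650924727 0.04723018643101162
```

Emit:
step_arm(slide=[[0,0,0],[0,0,0]], roll=[0,0], fingers=[0.8,0.8])

```text
time_s: 2.23
position: [0.4357, 0.3049, 0.1807]
ee_rot: [179.9, 0.1, 6.8]
ft_force: [-1.1, 0.4, -0.1]
finger_gap: 0.0841
finger_force: 0.0
```

```bash
python3 - <<'E'
from cell import ctrl, eyes
from h import *
m=eyes.camera_model("wrist");p,d=eyes.get_image("wrist")
np.savez("pics/w2.npz",p=p,d=d,**m)
h=hsv(p);o=(h[...,0]<25)&(h[...,0]>4)&(h[...,1]>150)&(h[...,2]>60)
o[280:]=0
P=pts3(m,o,d);q=P[(P[:,2]>0.084)&(P[:,2]<0.097)]
print(len(P),len(q),cv2.minAreaRect(q[:,:2].astype(np.float32)),np.percentile(P[:,2],[2,50,98]))
E
python3 go.py 0.438 0.317 0.078 7
```

```text
2964 1696 ((0.43788257241249084, 0.31839948892593384), (0.030081676319241524, 0.035521455109119415), 6.960425853729248) [-0.00109016  0.08796334  0.09006083]
to (0.438, 0.317, 0.078, 7.0) slide [ 0.0081 -0.0254  0.2066] roll -0.0029 rows 2.500172442578695 0.036200333721080884
```

Emit:
step_arm(slide=[[0.008,-0.026,0.05],[0.008,-0.026,0.12],[0.008,-0.026,0.17],[0.008,-0.026,0.206],[0.008,-0.026,0.206],[0.008,-0.026,0.206]], roll=[0,0,0,0,0,0], fingers=[0.8,0.8,0.8,0.8,0.8,0.8])

```text
time_s: 2.78
position: [0.4381, 0.3171, 0.0794]
ee_rot: [180.0, 0.0, 6.7]
ft_force: [0.2, -0.2, -0.0]
finger_gap: 0.0743
finger_force: 0.0
```

Emit:
step_arm(slide=[[0,0,0],[0,0,0],[0,0,0],[0,0,0],[0,0,0],[0,0,0],[0,0,0],[0,0,0]], roll=[0,0,0,0,0,0,0,0], fingers=[0.2,0.2,0.2,0.2,0.2,0.2,0.2,0.2], newtons=25)

```text
time_s: 3.45
position: [0.4378, 0.3187, 0.0791]
ee_rot: [-180.0, -0.0, 6.8]
ft_force: [0.1, -0.4, 1.4]
finger_gap: 0.0357
finger_force: 24.9
```

Emit:
step_arm(slide=[[0,0,-0.08],[0,0,-0.16],[0,0,-0.23],[0,0,-0.24],[0,0,-0.24]], roll=[0,0,0,0,0], fingers=[0.2,0.2,0.2,0.2,0.2])

```text
time_s: 3.87
position: [0.4385, 0.3192, 0.2009]
ee_rot: [-179.9, -0.2, 6.8]
ft_force: [0.0, -0.0, -2.4]
finger_gap: 0.0359
finger_force: 24.9
```

```bash
python3 go.py 0.516 -0.035 0.2 -1
```

```text
to (0.516, -0.035, 0.2, -1.0) slide [0.0702 0.7218 0.0009] roll 0.0865 rows 8.701954538788826 1.0872057797627757
```

Emit:
step_arm(slide=[[0.07,0.722,0],[0.07,0.722,0],[0.07,0.722,0],[0.07,0.722,0],[0.07,0.722,0],[0.07,0.722,0],[0.07,0.722,0],[0.07,0.722,0]], roll=[0.087,0.087,0.087,0.087,0.087,0.087,0.087,0.087], fingers=[0.2,0.2,0.2,0.2,0.2,0.2,0.2,0.2])

```text
time_s: 4.53
position: [0.508, -0.0089, 0.197]
ee_rot: [-180.0, 0.2, -1.0]
ft_force: [0.8, 0.8, -0.6]
finger_gap: 0.0358
finger_force: 25.0
```

```bash
python3 go.py 0.516 -0.035 0.2 -1
```

```text
to (0.516, -0.035, 0.2, -1.0) slide [ 0.0169  0.0518 -0.006 ] roll -0.0005 rows 0.6581625877205802 0.006680499848150642
```

Emit:
step_arm(slide=[[0.01,0.052,0],[0.01,0.052,0],[0.01,0.052,0],[0.01,0.052,0]], roll=[0,0,0,0], fingers=[0.2,0.2,0.2,0.2])

```text
time_s: 4.87
position: [0.5126, -0.0325, 0.1976]
ee_rot: [-180.0, 0.1, -1.1]
ft_force: [-0.7, 0.0, -1.9]
finger_gap: 0.0359
finger_force: 25.0
```

```bash
python3 go.py 0.516 -0.035 0.2 -1 0.516 -0.035 0.155 -1;  python3 - <<'E'
from cell import eyes
from h import *
m=eyes.camera_model("wrist");p,d=eyes.get_image("wrist")
np.savez("pics/w3.npz",p=p,d=d,**m);cv2.imwrite("pics/w3.png",p[:,:,::-1])
E
```

```text
to (0.516, -0.035, 0.2, -1.0) slide [ 0.0069  0.0049 -0.0049] roll -0.0007 rows 0.11713067267147736 0.008378096421205851
to (0.516, -0.035, 0.155, -1.0) slide [0.0071 0.005  0.0851] roll -0.0007 rows 1.0267031307787726 0.008378096421205851
```

View pics/w3.png

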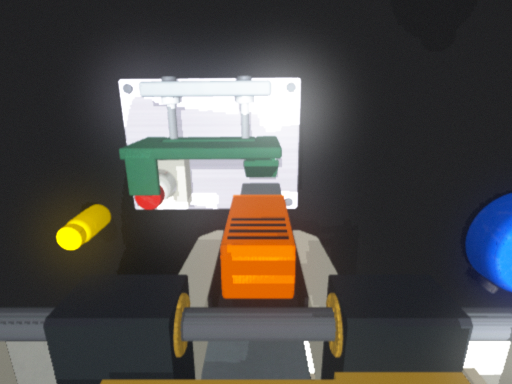

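The wrist view shows the held wedge (258,240) in front of the slot. The grey post top is at (262,190), the green ramp at (262,167), and the plate's back edge at v≈79. I'll check the plate and post positions from this view.

```bash
python3 - <<'E'
from h import *
m=np.load("pics/w3.npz");p=m["p"];V=hsv(p)[...,2]
w=np.zeros(V.shape,bool);w[60:215,100:320]=1
b=big(w&(V>90)).reshape(-1,2)
for v in (95,125): print("sides",[ray(m,u,v,.012)[:2].round(4) for u in (b[b[:,1]==v][:,0].min()-.5,b[b[:,1]==v][:,0].max()+.5)])
for u in (135,205,285): print("back",ray(m,u,b[b[:,0]==u][:,1].min()-.5,.012)[:2].round(4))
for u in (195,): print("front",ray(m,u,b[b[:,0]==u][:,1].max()+.5,.012)[:2].round(4))
P=pts3(m,np.ones(V.shape,bool),m["d"])
q=P[(abs(P[:,1]+.035)<.045)&(P[:,0]>.47)&(P[:,0]<.535)&(P[:,2]>.069)&(P[:,2]<.09)]
d=m["d"];h=hsv(p)
g=(h[...,0]>50)&(h[...,0]<95)&(h[...,1]>90)
G=pts3(m,g,d);G=G[(G[:,1]<-.015)]
for z0,z1 in ((.03,.05),(.05,.065),(.065,.08),(.08,.09)):
    k=G[(G[:,2]>z0)&(G[:,2]<z1)]
    if len(k):print("green",z0,len(k),np.percentile(k[:,0],[2,50,98]).round(4),np.percentile(k[:,1],[2,98]).round(4))
s=np.zeros(V.shape,bool);s[180:196,236:285]=1
s&=(h[...,1]<90);k=pts3(m,s,d);k=k[k[:,2]>.05];print("post",len(k),np.percentile(k,[3,50,97],axis=0).round(4))
E
```

```text
sides [array([0.5943, 0.104 ]), array([ 0.5906, -0.0943])]
sides [array([0.5652, 0.1042]), array([ 0.5615, -0.0955])]
back [0.6103 0.0855]
back [0.6117 0.0173]
back [ 0.6238 -0.0601]
front [0.4725 0.0378]
green 0.065 74 [0.535  0.5361 0.5387] [-0.0451 -0.0215]
green 0.08 2 [0.5448 0.5448 0.5449] [-0.0171 -0.0156]
post 46 [[ 0.5023 -0.0518  0.0503]
 [ 0.5029 -0.0373  0.0516]
 [ 0.5271 -0.0173  0.1294]]
```

Emit:
step_arm(slide=[[0.009,0.005,0.03],[0.009,0.005,0.08],[0.009,0.005,0.1],[0.009,0.005,0.1],[0.009,0.005,0.1]], roll=[0,0,0,0,0], fingers=[0.2,0.2,0.2,0.2,0.2], newtons=40)

```text
time_s: 5.33
position: [0.5176, -0.0349, 0.149]
ee_rot: [-180.0, 0.1, -1.0]
ft_force: [0.5, 0.2, -0.6]
finger_gap: 0.0357
finger_force: 40.0
```

```bash
python3 go.py 0.517 -0.035 0.091 -1
```

```text
to (0.517, -0.035, 0.091, -1.0) slide [-0.0011  0.0002  0.1159] roll 0.0001 rows 1.3912865827017886 0.0013003303968412152
```

Emit:
step_arm(slide=[[0,0,0.012],[0,0,0.024],[0,0,0.036],[0,0,0.048],[0,0,0.06],[0,0,0.066],[0,0,0.07],[0,0,0.07]], roll=[0,0,0,0,0,0,0,0], fingers=[0.2,0.2,0.2,0.2,0.2,0.2,0.2,0.2])

```text
time_s: 6.0
position: [0.518, -0.0357, 0.1136]
ee_rot: [180.0, -0.0, -1.0]
ft_force: [1.4, -0.8, -3.8]
finger_gap: 0.0357
finger_force: 40.0
```

Emit:
step_arm(slide=[[0,0,0.01],[0,0,0.018],[0,0,0.026],[0,0,0.034],[0,0,0.04],[0,0,0.044],[0,0,0.044]], roll=[0,0,0,0,0,0,0], fingers=[0.2,0.2,0.2,0.2,0.2,0.2,0.2])

```text
time_s: 6.58
position: [0.518, -0.0357, 0.0914]
ee_rot: [180.0, -0.0, -1.0]
ft_force: [4.4, -0.8, -6.8]
finger_gap: 0.0358
finger_force: 40.0
```

```bash
python3 - <<'E'
from cell import eyes, ctrl
from h import *
for i in range(3):
    s=ctrl.read_state();print(np.round(s["ft_force"],1),np.round(s["moment"],2),np.round(s["position"],4))
    p,d=eyes.get_image("wrist")
p0,d0=eyes.get_image("scene")
a=cv2.resize(p0[180:230,190:290],None,fx=5,fy=5,interpolation=2)
k=np.zeros((384+210,512,3),np.uint8);k[:384]=p;k[384:,:500]=a[:210]
cv2.imwrite("pics/w4.png",k[:,:,::-1])
E
```

```text
[ 4.4 -0.8 -6.8] [-0.03 -0.97  0.19] [ 0.518  -0.0357  0.0914]
[ 4.9 -0.5 -7.8] [-0.06 -1.01  0.15] [ 0.518  -0.0357  0.0915]
[ 5.4 -0.  -6.8] [ 0.   -1.03  0.17] [ 0.518  -0.0357  0.0915]
```

View pics/w4.png

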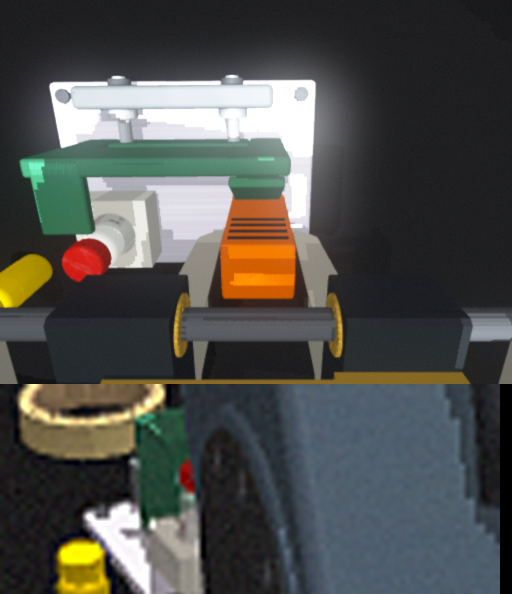

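The wrist view shows the wedge in the slot (258,235) and the green tongue (63,205) drawn back, leaving the red cap (88,258) uncovered. I'll press about 1 mm more, release, and rise clear of the wedge.

Emit:
step_arm(slide=[[0,0,0.003],[0,0,0.003],[0,0,0.003],[0,0,0.003],[0,0,0.003],[0,0,0.003],[0,0,0.003],[0,0,0.003]], roll=[0,0,0,0,0,0,0,0], fingers=[0.2,0.2,0.6,0.6,0.6,0.6,0.6,0.6])

```text
time_s: 7.45
position: [0.5177, -0.0356, 0.0904]
ee_rot: [-180.0, 0.0, -1.1]
ft_force: [1.1, 0.2, -0.1]
finger_gap: 0.0555
finger_force: 0.0
```

Emit:
step_arm(slide=[[0,0,0],[0,0,-0.03],[0,0,-0.11],[0,0,-0.19],[0,0,-0.25],[0,0,-0.25],[0,0,-0.25],[0,0,-0.25]], roll=[0,0,0,0,0,0,0,0], fingers=[0.6,0.6,0.6,0.6,0.6,0.6,0.6,0.6])

```text
time_s: 8.12
position: [0.5174, -0.0356, 0.2147]
ee_rot: [-180.0, 0.1, -1.0]
ft_force: [0.3, -0.8, -0.4]
finger_gap: 0.0557
finger_force: 0.0
```

```bash
python3 - <<'E'
from cell import eyes, ctrl
from h import *
m=eyes.camera_model("wrist");p,d=eyes.get_image("wrist");h=hsv(p);np.savez("pics/w5.npz",p=p,d=d,**m)
H,S,V=[h[...,i].astype(int) for i in range(3)]
w=np.zeros(H.shape,bool);w[:290]=1
o=w&(H>4)&(H<25)&(S>150)&(V>60);P=pts3(m,o,d);P=P[(abs(P[:,0]-.517)<.04)&(abs(P[:,1]+.035)<.04)]
zt=np.percentile(P[:,2],90);q=P[P[:,2]>zt-.006];print("wedge",np.percentile(P[:,2],[50,90,98]),cv2.minAreaRect(q[:,:2].astype(np.float32)))
r=w&((H<4)|(H>172))&(S>150)&(V>60);P=pts3(m,r,d);P=P[(abs(P[:,0]-.508)<.05)&(abs(P[:,1]-.065)<.05)]
q=P[P[:,2]>.072];print("cap",len(P),len(q),cv2.minEnclosingCircle(q[:,:2].astype(np.float32)),q.mean(0),np.percentile(P[:,2],[2,98]))
g=w&(H>50)&(H<95)&(S>90);P=pts3(m,g,d);q=P[(P[:,1]>.04)&(P[:,2]>.076)];print("tongue x",np.percentile(q[:,0],[1,99]))
cv2.imwrite("pics/w5.png",p[:,:,::-1])
E
python3 go.py 0.508 0.065 0.18 -1
```

```text
wedge [0.10070163 0.10167889 0.1022369 ] ((0.5180322527885437, -0.035270459949970245), (0.03453939035534859, 0.029844369739294052), 89.51972961425781)
cap 475 455 ((0.5089849233627319, 0.06436797976493835), 0.011986560188233852) [0.50940604 0.06428227 0.07531051] [0.06932038 0.07676775]
tongue x [0.53200801 0.57087228]
to (0.508, 0.065, 0.18, -1.0) slide [-0.0219 -0.2007  0.0685] roll -0.0005 rows 2.558452130232692 0.006635361403493376
```

View pics/w5.png

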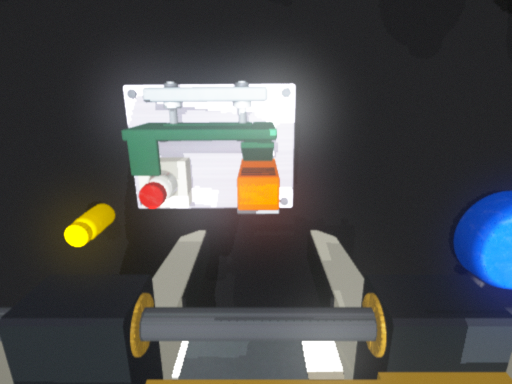

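The wrist view shows the wedge standing seated on its own (258,185), the tongue back at (145,155), and the cap free at (152,195). Next is the vial.

Emit:
step_arm(slide=[[-0.02,-0.08,0],[-0.02,-0.15,0.03],[-0.02,-0.2,0.08],[-0.02,-0.2,0.12],[-0.02,-0.2,0.12],[-0.02,-0.2,0.12],[-0.02,-0.2,0.12]], roll=[0,0,0,0,0,0,0], fingers=[0.6,0.6,0.6,0.6,0.6,0.6,0.6], newtons=8)

```text
time_s: 8.75
position: [0.51, 0.064, 0.1559]
ee_rot: [180.0, 0.0, -1.1]
ft_force: [0.0, -0.3, 0.9]
finger_gap: 0.0559
finger_force: 0.0
```

```bash
python3 go.py 0.509 0.0645 0.061 -1
```

```text
to (0.509, 0.0645, 0.061, -1.0) slide [-0.0019 -0.001   0.1897] roll -0.001 rows 2.2767433237056145 0.012076881717108048
```

Emit:
step_arm(slide=[[-0.002,-0.001,0.05],[-0.002,-0.001,0.1],[-0.002,-0.001,0.14],[-0.002,-0.001,0.17],[-0.002,-0.001,0.19],[-0.002,-0.001,0.19],[-0.002,-0.001,0.19]], roll=[0,0,0,0,0,0,0], fingers=[0.6,0.6,0.6,0.6,0.6,0.6,0.6])

```text
time_s: 9.33
position: [0.5092, 0.0646, 0.0612]
ee_rot: [-180.0, -0.0, -1.1]
ft_force: [0.0, -0.8, 1.1]
finger_gap: 0.0557
finger_force: 0.0
```

Emit:
step_arm(slide=[[0,0,0],[0,0,0],[0,0,0],[0,0,0],[0,0,0],[0,0,0]], roll=[0,0,0,0,0,0], fingers=[0.1,0.1,0.1,0.1,0.1,0.1], newtons=12)

```text
time_s: 9.83
position: [0.5089, 0.0651, 0.0608]
ee_rot: [-180.0, -0.0, -1.0]
ft_force: [-0.6, 0.6, 3.3]
finger_gap: 0.0268
finger_force: 12.0
```

Emit:
step_arm(slide=[[0,0,-0.03],[0,0,-0.08],[0,0,-0.14],[0,0,-0.21],[0,0,-0.28],[0,0,-0.32],[0,0,-0.32],[0,0,-0.32]], roll=[0,0,0,0,0,0,0,0], fingers=[0.1,0.1,0.1,0.1,0.1,0.1,0.1,0.1])

```text
time_s: 10.5
position: [0.5089, 0.0651, 0.221]
ee_rot: [-180.0, -0.1, -1.0]
ft_force: [0.0, 0.2, -0.2]
finger_gap: 0.0263
finger_force: 12.0
```

```bash
python3 go.py 0.426 -0.3205 0.22 -1
```

```text
to (0.426, -0.3205, 0.22, -1.0) slide [-0.1517  0.774   0.0017] roll -0.0005 rows 9.464853265116995 0.006642700364763235
```

Emit:
step_arm(slide=[[-0.01,0.05,0],[-0.03,0.12,0],[-0.045,0.2,0],[-0.06,0.28,0],[-0.075,0.36,0],[-0.09,0.44,0],[-0.105,0.52,0],[-0.12,0.6,0]], roll=[0,0,0,0,0,0,0,0], fingers=[0.1,0.1,0.1,0.1,0.1,0.1,0.1,0.1])

```text
time_s: 11.17
position: [0.4417, -0.2353, 0.2188]
ee_rot: [-179.9, 0.1, -1.1]
ft_force: [-0.1, 0.3, -0.3]
finger_gap: 0.0268
finger_force: 12.0
```

Emit:
step_arm(slide=[[-0.015,0.07,0],[-0.025,0.12,0],[-0.03,0.15,0],[-0.03,0.17,0],[-0.03,0.174,0],[-0.03,0.174,0],[-0.03,0.174,0]], roll=[0,0,0,0,0,0,0], fingers=[0.1,0.1,0.1,0.1,0.1,0.1,0.1])

```text
time_s: 11.75
position: [0.4267, -0.3195, 0.2199]
ee_rot: [-179.9, 0.0, -1.0]
ft_force: [0.7, -0.2, -0.5]
finger_gap: 0.0263
finger_force: 12.0
```

```bash
python3 go.py 0.426 -0.3205 0.0945 -1; python3 - <<'E'
from cell import eyes, ctrl
from h import *
m=eyes.camera_model("wrist");p,d=eyes.get_image("wrist");h=hsv(p)
b=(h[...,0]>100)&(h[...,0]<130)&(h[...,1]>120)&(h[...,2]>40);P=pts3(m,b,d);P=P[(P[:,2]>.038)&(P[:,2]<.052)]
print("stir",len(P),cv2.minEnclosingCircle(P[:,:2].astype(np.float32)),np.median(P[:,2]))
cv2.imwrite("pics/w6.png",p[:,:,::-1])
E
```

```text
to (0.426, -0.3205, 0.0945, -1.0) slide [-0.0012  0.0022  0.2508] roll -0.0001 rows 3.0093185250909342 0.0013605938602867394
stir 7280 ((0.4294341206550598, -0.3280101418495178), 0.05247628316283226) 0.04355752141883358
```

View pics/w6.png

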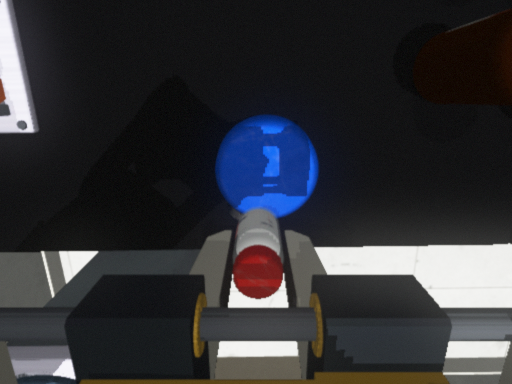

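The wrist view shows the vial held upright (258,265) above the blue stirrer (267,165), and the brown bottle (465,65) is well clear. Lowering now.

Emit:
step_arm(slide=[[0.002,0.005,0.05],[0.002,0.005,0.11],[0.002,0.005,0.16],[0.002,0.005,0.2],[0.002,0.005,0.225],[0.002,0.005,0.24],[0.002,0.005,0.244],[0.002,0.005,0.244]], roll=[0,0,0,0,0,0,0,0], fingers=[0.1,0.1,0.1,0.1,0.1,0.1,0.1,0.1])

```text
time_s: 12.47
position: [0.4278, -0.3226, 0.0986]
ee_rot: [-180.0, 0.0, -1.0]
ft_force: [-0.1, -0.5, 0.8]
finger_gap: 0.0266
finger_force: 12.0
```

Emit:
step_arm(slide=[[0,0,0.002],[0,0,0.005],[0,0,0.007],[0,0,0.007],[0,0,0.007]], roll=[0,0,0,0,0], fingers=[0.1,0.1,0.1,0.1,0.1])

```text
time_s: 12.88
position: [0.4276, -0.3231, 0.0952]
ee_rot: [180.0, -0.0, -1.1]
ft_force: [-0.1, 0.3, -0.7]
finger_gap: 0.027
finger_force: 12.0
```

Emit:
step_arm(slide=[[0,0,0.001],[0,0,0.002],[0,0,0.0025],[0,0,0.0025],[0,0,0.0025]], roll=[0,0,0,0,0], fingers=[0.1,0.1,0.1,0.1,0.1])

```text
time_s: 13.3
position: [0.4276, -0.3231, 0.0938]
ee_rot: [180.0, -0.0, -1.1]
ft_force: [0.3, 0.1, 1.1]
finger_gap: 0.0267
finger_force: 12.0
```

Emit:
step_arm(slide=[[0,0,0],[0,0,0],[0,0,0],[0,0,0],[0,0,0],[0,0,0],[0,0,0],[0,0,0]], roll=[0,0,0,0,0,0,0,0], fingers=[0.32,0.36,0.4,0.45,0.5,0.6,0.6,0.6])

```text
time_s: 13.97
position: [0.4276, -0.323, 0.0937]
ee_rot: [-180.0, 0.0, -1.0]
ft_force: [-0.1, 0.6, -0.1]
finger_gap: 0.0554
finger_force: 0.0
```

Emit:
step_arm(slide=[[0,0,-0.02],[0,0,-0.06],[0,0,-0.12],[0,0,-0.19],[0,0,-0.25],[0,0,-0.25],[0,0,-0.25],[0,0,-0.25]], roll=[0,0,0,0,0,0,0,0], fingers=[0.6,0.6,0.6,0.6,0.6,0.6,0.6,0.6])

```text
time_s: 14.63
position: [0.4273, -0.3228, 0.2185]
ee_rot: [-180.0, 0.0, -1.1]
ft_force: [0.6, 0.1, -1.8]
finger_gap: 0.0558
finger_force: 0.0
```

```bash
python3 - <<'E'
from cell import eyes, ctrl
from h import *
m=eyes.camera_model("wrist");p,d=eyes.get_image("wrist");h=hsv(p)
H,S,V=[h[...,i].astype(int) for i in range(3)]
r=((H<4)|(H>172))&(S>150)&(V>60);P=pts3(m,r,d);q=P[(abs(P[:,0]-.428)<.06)&(abs(P[:,1]+.322)<.06)]
print("cap",len(q),np.percentile(q[:,2],[2,98]),cv2.minEnclosingCircle(q[q[:,2]>np.percentile(q[:,2],98)-.004][:,:2].astype(np.float32)))
t,_=eyes.get_image("top")
k=np.zeros((384+200,512,3),np.uint8);k[:384]=p;k[384:]=cv2.resize(t[150:250,185:441],None,fx=2,fy=2)
cv2.imwrite("pics/w7.png",k[:,:,::-1])
E
```

```text
cap 574 [0.10386626 0.10971849] ((0.42801061272621155, -0.3225488066673279), 0.011723756790161133)
```

View pics/w7.png

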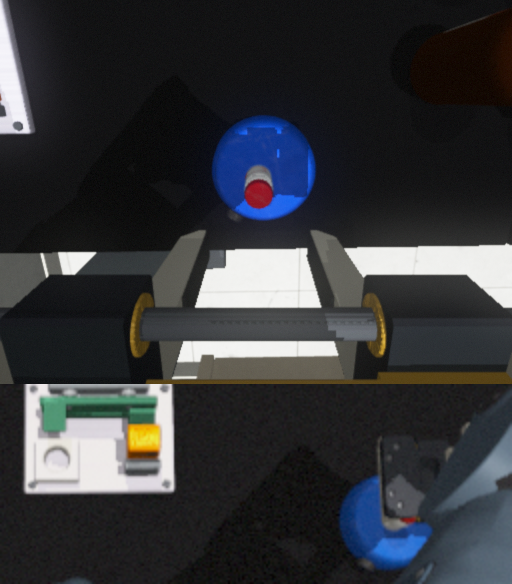

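The vial stands upright on the stirrer (258,185), with its cap top at 0.109 m. The lower crop shows the wedge still seated (143,440), the catch open and the pocket empty (58,460). The robot is clear, so I'm handing in.

```bash
python3 -c "
from cell import ctrl
print(ctrl.job_done())"
```

```text
the job is handed in; nothing more can be done
None
```

I handed the job in at about 15 s: the wedge is seated and holds the catch open, and the red-capped vial stands upright near the middle of the blue stirrer's top; no verdict was returned.

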